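Push a well plate home in its fixture and snap the clamp shut

ROBOT

A 6-joint arm with a two-finger parallel gripper is mounted at the origin on a cart in front of the work surface, level with it; the furniture and walls round the work are solid. World frame = base frame: x ahead of the robot, y to its left, z up, the work surface at z = 0. Lengths are in mm, angles in rad, forces in N, time in s.
With the tool pointing down it reaches from about 350 to 850 mm from the base axis. Payload 8.1 kg.
Tool frame: the origin (TCP) lies between the finger pads; the fingertips stand 17 mm ahead of it and the grasp point (between the pads) lies 2 mm behind it (ctrl.tcp_to_tips is the z of the fingertips in the tool frame, in mm); z points along the fingers, y is the line along which they close (so a half turn about z gives the same grasp; the last joint's range is limited). The gripper opens to 85 mm and grips with 20 to 120 N. Pads are 22 mm wide; open, the fingers measure 114 mm over their backs; the gripper's body (76 mm by 85 mm) begins 54 mm behind the grasp point. The pads swing forward as they close: fully open they stand 13 mm farther back than shut.
Start: joints at [-1.401, 0.13, 1.488, -0, 1.523, -0.085], TCP at [151.251, -580.628, 248.292] pointing down, gripper open.
Joint ranges: [-2.96, 2.96], [-0.89, 2.26], [0.02, 2.5], [-1.34, 4.48], [0, 2.73], [-2.66, 2.66]. Speed limits (rad/s): [2.39, 2.39, 2.79, 3.14, 3.14, 3.14].

INTERFACE

Orientations are given as a unit quaternion [w, x, y, z].
In Python, from rig import ctrl gives the robot as it stands.
- The arm moves only by the tool move_arm, never from a script. Its argument "commands" is a list of rows, each a list of 7 numbers: the shift along the world's x, y, z in mm, then the turn, a rotation vector about the world's x, y, z in degrees, then the closure in counts, from 0 (fully open) to 255 (shut). A call has 1 to 20 rows; each row is the pose to reach, as a shift and turn from the pose commanded when the call began; what a row does not reach only later rows make up. A row lasts 1/10 s, in which the tool goes at most 50 mm and 8.59 degrees, less where a joint would pass 70% of its speed; a pose out of reach is approached as far as the arm can. A call with a gripper value outside its range is refused whole. The fingers move at their own pace and stop on an object; "newtons" is the grip in N (left out, the last holds). Time passes only in rows, so rows that repeat a pose let the fingers close. It gives the time, the measured TCP pose, the force, the opening and the grip force at its end, in the units of the state.
- ctrl.get_obs(): the state, without advancing time (a new reading comes with each control period).
- ctrl.camera(name): name is "scene" or "side" or "wrist"; returns the picture (400x640x3 uint8, red, green, blue); there is no depth.
- ctrl.calibration(name): a dict with "K" (3x3 intrinsics, pixels), "distortion" ([k1, k2, p1, p2, k3] as OpenCV has them; the pictures are not rectified), "T" (4x4, takes a point from camera to world coordinates). Camera axes: x right, y up, looking along -z (the intrinsics and any distortion apply to the point x, -y, -z); pixel columns grow to the right and rows downward; lengths in mm; the calibration is good to about 2 mm. A picture is of the moment at which its call begins: read the wrist's pose just before it. calibration takes no time and is no camera call; for the wrist camera it gives the pose at the moment of the call.
- ctrl.sign_off(): hands the job in; it is judged then, once.
The state is a dict: "time": time; "q": joint angles; "qd": joint speeds; "joint_torque": joint torques, N m; "position": TCP position; "eef_rot": TCP orientation; "contact_force": force on the tool from outside, world axes, zero at the start; "torque": the same for the moment, N m; "opening": opening from 0.0 (shut) to 1.0 (fully open); "finger_force": force on a finger pad.
Only numpy, scipy, OpenCV 4.12 (cv2) and the standard library are available. Lean on these libraries where they do the work, as an engineer would, in place of code of your own. Each camera call takes 0.05 s, during which the arm holds its last target. There are 200 camera calls.

TASK

Push the well plate along its nest until it is fully home against the end stop. Then push the red clamp lever over its dead point so that it snaps shut, with its pad holding the plate down, and leave it so. Only push: do not lift or tip the plate, and do not disturb the jar, the vial or the timer.

Things in the scene. Friction and masses are not known exactly. Their poses are not given: they have to be found in the camera images.
- fixture: Aluminium base 170 x 208 x 8 mm, fixed to the desk, yaw varies. Origin z = desk; base spans x -70..100, y -121..87 mm. Black nest rails 22 mm high lie along x at y = +-66..74. Black end stop, 28 mm high, crosses the far (+x) end, contact face at x = 82. Steel clamp bracket (to z 71 mm) stands on the right (-y) at x = 50, y = -95. No wall at the near (-x) end.
- plate: Grey 96-well plate on a black cold block, loose, 150 g; solid 82 (x) x 124 (y) x 31 mm. Origin under its centre, z up, axes nearly the fixture's. Lies on the base (z = 8 mm), between the rails with 4 mm play each side. Starts 30..50 mm short of the stop; home is fixture x = +41 mm (its far face at the stop). Slides toward the fixture's +x; push the near long side.
- clamp (a joint): Clamp lever's turn about an axis along the fixture's x through point pivot. 0 = open: grip leans 0.61 rad from vertical toward the fixture's -y (outward), presser arm up. Grows as the grip swings over the top toward +y. Sprung: below 0.61 (grip upright, dead point) it springs back to 0, beyond it snaps shut by itself. About 1.22 shut on the plate, 1.30 if no plate is under the pad.
- pivot (a point): Clamp lever's axis, fixed in the fixture at x 50, y -95, z 62 mm. The lever is a 11 mm steel rod with a red round grip from 62 to 115 mm from the axis, 16 to 21 mm thick. At joint value j it leans j - 0.61 rad from vertical toward the fixture's +y. Its end is 156 mm above the desk when open or shut, 177 mm when upright: it rises along the pushing finger. Pushing it over takes about 6 N.
- grip (a point): Point on the centre line of the red grip, 95 mm from the pivot axis; moves with the lever. Open, it is 54 mm to the -y side of the pivot and 78 mm above it; shut, as far to the +y side.
- pad (a point): Bottom centre of the black rubber pad (14 mm across) on the presser arm, 45 mm from the pivot; moves with the lever. Open, it is about 97 mm above the desk at fixture y -58; shut, it sits on the plate's top (39 mm above the desk) at fixture x 50, y -50 mm.
- jar: White sample jar with yellow lid, 65 mm across, 84 mm high, loose, standing; origin under its centre. Leave alone.
- vial: Brown vial with blue cap, 23 mm across, 53 mm high, loose, standing; origin under its centre. Leave alone.
- timer: White bench timer lying flat, 70 x 62 x 18 mm, loose; origin under its centre. Leave alone.

How it is judged (in metres and radians):
On the way, in this order (a step that is already met when the one before it is completed fails the run):
1. the plate is home against the stop while the clamp is still open (x of plate in the frame of fixture above 0.038 m and value of joint clamp below 0.3 rad), for 0.2 s.
2. the lever has passed its dead point and snapped shut (value of joint clamp above 1.12 rad), for 0.2 s.
At the end, for the whole second after the job is handed in: The plate rests flat on the base within 3.5 mm of the end stop, and the clamp lever is locked past its dead point (joint 1.12 to 1.27 rad), its pad bearing on the plate, everything at rest (x of plate in the frame of fixture above 0.0375 m and z of plate in the frame of fixture below 0.011 m and value of joint clamp between 1.12 and 1.27 rad and linear speed of plate below 0.01 m/s); the robot touches nothing.
It fails at once if the plate is lifted or tipped (z of plate in the frame of fixture above 0.02 m or angle between plate's own z axis and vertical above 0.15 rad).
It fails at once if the jar is disturbed (moved over 20 mm) (distance of jar from where it was at the start of the episode above 0.02 m).
It fails at once if the vial is disturbed (moved over 20 mm) (distance of vial from where it was at the start of the episode above 0.02 m).
It fails at once if the timer is disturbed (moved over 20 mm) (distance of timer from where it was at the start of the episode above 0.02 m).
It also fails if it takes over 42 s, if anything falls off the work surface, if the arm or the gripper's body presses on something with over 40 N, if the wrist force passes 120 N, or if a joint passes its speed limit or range.

## Working session

There is one attempt and no reset: what is moved stays moved. The work goes in short steps, Python scripts to look and compute and a tool call to move; the robot and the scene stay as the last step left them, time stands still between calls to the robot, and variables do not carry over. Pictures are saved under pics/ and viewed, at most 10 in all, crops included, and the job is handed in when it is done.

Besides the shell and the picture viewer there is one more tool, called in YAML: its name, and indented under it one key for each argument. move_arm: Moves the arm, as the interface text tells. Its arguments: {"type":"object","properties":{"commands":{"type":"array","items":{"type":"array","items":{"type":"number"}}},"newtons":{"type":"number"}},"required":["commands"]}

```bash
mkdir -p pics
cat > h.py <<'E'
import numpy as np, cv2
from rig import ctrl
def snap(n,f):
    im=ctrl.camera(n); cv2.imwrite('pics/'+f,im[:,:,::-1]); return im
def ray(n,uv,cal=None):
    c=cal or ctrl.calibration(n); K=np.array(c['K'],float); T=np.array(c['T'],float)
    p=cv2.undistortPoints(np.array([[uv]],float),K,np.array(c['distortion'],float))[0,0]
    return T[:3,3],T[:3,:3]@np.array([p[0],-p[1],-1.])
def on(n,uv,z,cal=None):
    o,d=ray(n,uv,cal); return o+d*(z-o[2])/d[2]
def proj(n,P,cal=None):
    c=cal or ctrl.calibration(n); K=np.array(c['K'],float); T=np.linalg.inv(np.array(c['T'],float))
    q=(T[:3,:3]@np.atleast_2d(P).T).T+T[:3,3]; q=q*[1,-1,-1]
    return cv2.projectPoints(q,np.zeros(3),np.zeros(3),K,np.array(c['distortion'],float))[0][:,0]
E
python3 - <<'E'
from h import *
a=snap('scene','s0.png');b=snap('side','d0.png');
w=snap('wrist','w0.png')
for n in('scene','side','wrist'):print(n,np.round(ctrl.calibration(n)['T'],2).tolist())
print(ctrl.get_obs())
E
```

```text
scene [[0.72, 0.56, -0.41, 230.5], [-0.69, 0.58, -0.42, -356.1], [0.0, 0.59, 0.81, 804.82], [0.0, 0.0, 0.0, 1.0]]
side [[0.98, 0.12, -0.14, 493.38], [-0.18, 0.6, -0.78, -697.57], [-0.01, 0.79, 0.62, 668.17], [0.0, 0.0, 0.0, 1.0]]
wrist [[0.25, 0.92, 0.28, 223.5], [-0.97, 0.24, 0.07, -562.18], [-0.0, -0.29, 0.96, 373.3], [0.0, 0.0, 0.0, 1.0]]
{'time': 0.15, 'q': array([-1.40141094e+00,  1.30981204e-01,  1.48908718e+00,  4.74446802e-06,
        1.52300635e+00, -8.54212464e-02]), 'qd': array([-2.03612552e-03, -1.40264472e-03, -1.86280041e-03,  1.22074330e-03,
        7.07187638e-04, -6.56537079e-05]), 'joint_torque': array([-2.26244906e-04, -5.70062327e+01, -5.01158309e+01, -2.47507996e-04,
        9.69693647e-03,  1.55696665e-05]), 'position': array([ 151.174166  , -580.20517798,  247.45738627]), 'eef_rot': array([-7.40485626e-04,  9.91894911e-01,  1.27058790e-01, -2.87338673e-05]), 'contact_force': array([ 0.12320112,  0.02830945, -0.26399364]), 'torque': array([ 0.00229221,  0.01586435, -0.05008878]), 'finger_force': 0.0, 'opening': 1.0027717669940017}
```

View pics/s0.png

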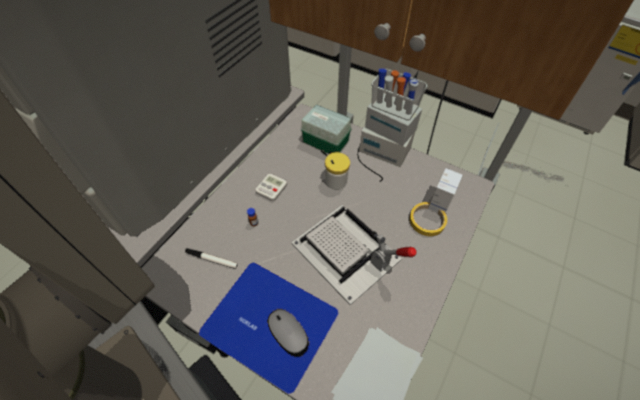

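View pics/d0.png

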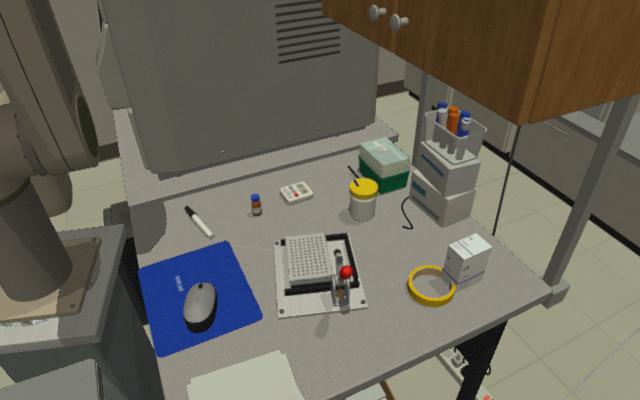

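The fixture is at about (345,255) in the scene view and (320,275) in the side view. The lever's red grip shows at (405,252) and (347,271). I'll enlarge both.

Run:
```python
import cv2,numpy as np
a=cv2.imread('pics/s0.png')[195:305,285:425];b=cv2.imread('pics/d0.png')[220:325,265:375]
cv2.imwrite('pics/c1.png',np.vstack([cv2.resize(x,(400*2 if 0 else 560,300*2 if 0 else 300),interpolation=cv2.INTER_CUBIC) for x in []]) if 0 else cv2.resize(a,None,fx=5,fy=5,interpolation=cv2.INTER_CUBIC))
cv2.imwrite('pics/c2.png',cv2.resize(b,None,fx=5.5,fy=5.5,interpolation=cv2.INTER_CUBIC))
```

```text
(no output)
```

View pics/c1.png

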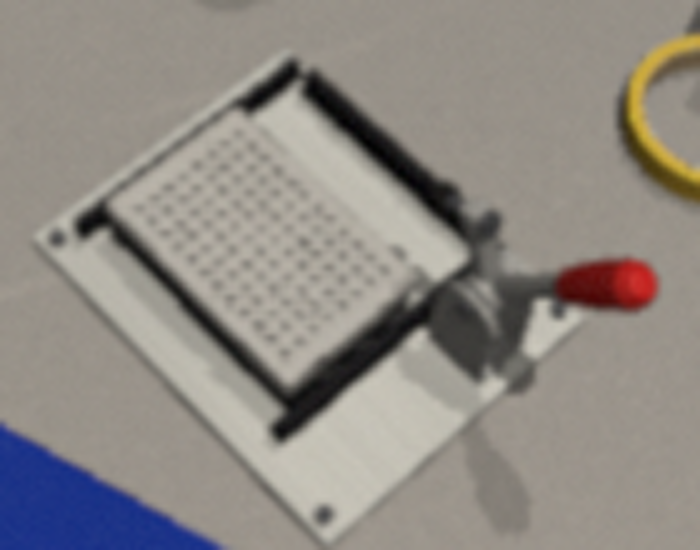

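View pics/c2.png

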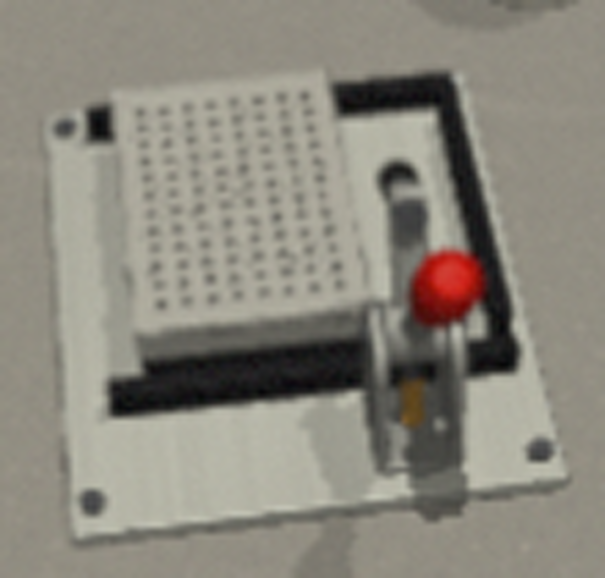

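The crops show the base corners, the plate top corners and the red grip clearly. Next I fit the fixture pose.

```bash
cat >> h.py <<'E'
def fit(L,W):
    L=np.array(L,float);W=np.array(W)[:,:2];l=L-L.mean(0);w=W-W.mean(0)
    yaw=np.arctan2((l[:,0]*w[:,1]-l[:,1]*w[:,0]).sum(),(l*w).sum())
    R=np.array([[np.cos(yaw),-np.sin(yaw)],[np.sin(yaw),np.cos(yaw)]]);t=W.mean(0)-R@L.mean(0)
    return yaw,t,np.round((R.T@(W-t).T).T-L,1)
E
python3 - <<'E'
from h import *
S=lambda u,v:((u+.5)/5-.5+285,(v+.5)/5-.5+195)
D=lambda u,v:((u+.5)/5.5-.5+265,(v+.5)/5.5-.5+220)
W1=[on('side',D(*p),8) for p in[(45,115),(75,541),(570,482),(462,72)]]
L1=[(-70,87),(-70,-121),(100,-121),(100,87)]
W2=[on('scene',S(*p),8) for p in[(35,237),(328,543),(292,50)]]
L2=[(-70,87),(-70,-121),(100,87)]
for L,W in((L1,W1),(L2,W2),(L1+L2,W1+W2)):print(*fit(L,W))
yaw,t,_=fit(L1+L2,W1+W2)
P=[on('side',D(*p),39) for p in[(112,92),(138,330),(372,298),(327,70)]]
PL=[(-41,62),(-41,-62),(41,-62),(41,62)]
print('plate',*fit(PL,P))
P2=[on('scene',S(*p),39) for p in[(105,207),(290,388),(418,280),(240,113)]]
print('plate',*fit(PL,P2))
R=np.array([[np.cos(yaw),-np.sin(yaw)],[np.sin(yaw),np.cos(yaw)]])
for n in('plate',):print([np.round(R.T@(fit(PL,q)[1]-t),1) for q in(P,P2)])
# red ball end in both
c=[]
for n,u in(('side',D(450,287)),('scene',S(632,285))):
    o,d=ray(n,u);d=d/np.linalg.norm(d);c.append((o,d))
A=sum(np.eye(3)-np.outer(d,d) for o,d in c);b=sum((np.eye(3)-np.outer(d,d))@o for o,d in c);p=np.linalg.solve(A,b)
print('grip end',p,R.T@(p[:2]-t))
for n,u,z in(('scene',(337,160),84),('scene',(252,212),50),('scene',(271,186),18)):print(on(n,u,z))
E
```

```text
-0.04313776129779373 [562.25911783 -70.01685598] [[ 0.3  1.2]
 [ 0.9 -1.1]
 [-0.8 -1.3]
 [-0.4  1.2]]
-0.05282586776472195 [562.53727449 -70.64101452] [[-0.3 -1.1]
 [ 0.9  2.2]
 [-0.6 -1.1]]
-0.04690995613820887 [562.46281136 -70.2221711 ] [[-0.2  1.2]
 [ 1.2 -1.2]
 [-0.6 -0.8]
 [-1.   1.8]
 [ 0.3 -1.1]
 [ 0.3  2.2]
 [ 0.  -2.1]]
plate -0.03640444208649683 [562.12277032 -67.26918996] [[-0.5 -0.8]
 [-0.4  0. ]
 [-0.1  2.2]
 [ 1.  -1.4]]
plate -0.04648781891502436 [560.01043308 -71.33947397] [[-1.1  1. ]
 [ 0.8  0. ]
 [-0.1  0.6]
 [ 0.4 -1.7]]
[array([-0.5,  2.9]), array([-2.4, -1.2])]
grip end [ 605.48485359 -226.16922105  146.76745717] [  50.28750153 -153.75807522]
[714.58785507  83.12750562  84.        ]
[468.58395161 128.14861887  50.        ]
[566.71540145 179.87376671  18.        ]
```

move_arm:
  commands:
    - [336, 513, -60, 0, 0, -17.2, 110]
    - [336, 513, -60, 0, 0, -17.2, 110]
    - [336, 513, -60, 0, 0, -17.2, 110]
    - [336, 513, -60, 0, 0, -17.2, 110]
    - [336, 513, -60, 0, 0, -17.2, 110]
    - [336, 513, -60, 0, 0, -17.2, 110]
    - [336, 513, -60, 0, 0, -17.2, 110]
    - [336, 513, -60, 0, 0, -17.2, 110]
    - [336, 513, -60, 0, 0, -17.2, 110]
    - [336, 513, -60, 0, 0, -17.2, 110]
    - [336, 513, -60, 0, 0, -17.2, 110]
    - [336, 513, -60, 0, 0, -17.2, 110]
    - [336, 513, -60, 0, 0, -17.2, 110]
    - [336, 513, -60, 0, 0, -17.2, 110]
    - [336, 513, -110, 0, 0, -17.2, 110]
    - [336, 513, -160, 0, 0, -17.2, 110]
    - [336, 513, -160, 0, 0, -17.2, 110]
    - [336, 513, -160, 0, 0, -17.2, 110]

```text
time: 1.95
position: [486.1, -68.2, 88.2]
eef_rot: [-0.0, 1.0, -0.023, -0.001]
contact_force: [0.9, -1.0, 0.1]
opening: 0.571
finger_force: 0.0
```

Run:
```python
from h import *
b=snap('side','d1.png')
cv2.imwrite('pics/c3.png',cv2.resize(b[130:350,200:420,::-1],None,fx=2.7,fy=2.7,interpolation=cv2.INTER_CUBIC))
o=ctrl.get_obs();print(o['eef_rot'],o['opening'],o['q'])
```

```text
[ 2.23484529e-04  9.99731898e-01 -2.31423560e-02  7.16697262e-04] 0.5712023486382544 [-2.43604270e-01 -2.28526110e-02  1.94656779e+00 -1.30829797e-04
  1.21638103e+00  1.37352623e+00]
```

View pics/c3.png

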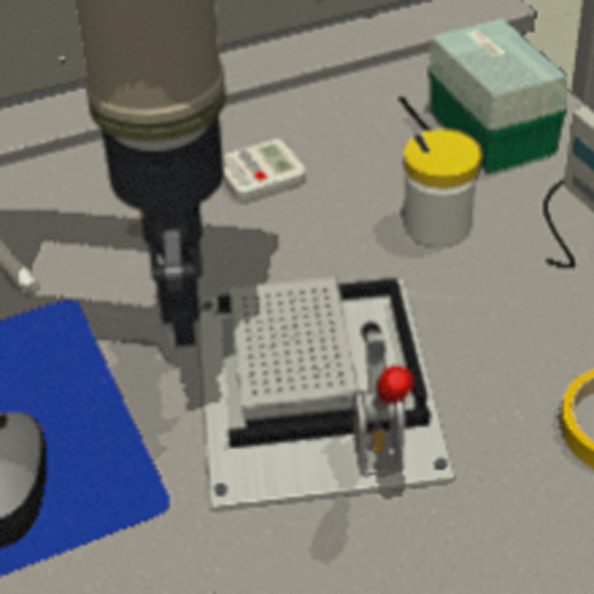

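The gripper stands short of the plate's near side and clear of everything. Next I lower it and push.

move_arm:
  commands:
    - [0, 0, -30, 0, 0, 0, 110]
    - [0, 0, -55, 0, 0, 0, 110]
    - [6, 0, -55, 0, 0, 0, 110]
    - [12, -0.5, -55, 0, 0, 0, 110]
    - [17, -0.8, -55, 0, 0, 0, 110]
    - [22, -1, -55, 0, 0, 0, 110]
    - [27, -1.2, -55, 0, 0, 0, 110]
    - [32, -1.5, -55, 0, 0, 0, 110]
    - [37, -1.7, -55, 0, 0, 0, 110]
    - [42, -2, -55, 0, 0, 0, 110]
    - [47, -2.2, -55, 0, 0, 0, 110]
    - [51, -2.4, -55, 0, 0, 0, 110]
    - [55, -2.5, -55, 0, 0, 0, 110]
    - [58, -2.7, -55, 0, 0, 0, 110]
    - [60, -2.8, -55, 0, 0, 0, 110]
    - [60, -2.8, -55, 0, 0, 0, 110]
    - [60, -2.8, -55, 0, 0, 0, 110]

```text
time: 3.7
position: [547.5, -70.5, 33.4]
eef_rot: [0.0, 1.0, -0.023, 0.0]
contact_force: [0.1, 0.4, 0.3]
opening: 0.571
finger_force: 0.0
```

move_arm:
  commands:
    - [1, 0, 0, 0, 0, 0, 110]
    - [2, 0, 0, 0, 0, 0, 110]
    - [3, -0.1, 0, 0, 0, 0, 110]
    - [4, -0.2, 0, 0, 0, 0, 110]
    - [4, -0.2, 0, 0, 0, 0, 110]

```text
time: 4.2
position: [550.8, -70.5, 33.2]
eef_rot: [-0.0, 1.0, -0.023, -0.001]
contact_force: [-6.4, 0.4, 3.5]
opening: 0.568
finger_force: 2.5
```

move_arm:
  commands:
    - [0.5, 0, 0, 0, 0, 0, 110]
    - [1, 0, 0, 0, 0, 0, 110]
    - [1, 0, 0, 0, 0, 0, 110]

```text
time: 4.5
position: [550.9, -70.6, 33.1]
eef_rot: [-0.0, 1.0, -0.023, -0.002]
contact_force: [-10.4, 1.0, 8.5]
opening: 0.569
finger_force: 5.0
```

move_arm:
  commands:
    - [-8, 0, 0, 0, 0, 0, 110]
    - [-40, 2, 0, 0, 0, 0, 110]
    - [-70, 3, 10, 0, 0, 0, 110]
    - [-85, 3, 60, 0, 0, 0, 180]
    - [-85, 3, 110, 0, 0, 0, 255]
    - [-85, 3, 160, 0, 0, 0, 255]
    - [-85, 3, 200, 0, 0, 0, 255]
    - [-85, 3, 200, 0, 0, 0, 255]
    - [-85, 3, 200, 0, 0, 0, 255]

```text
time: 5.4
position: [468.3, -67.9, 234.8]
eef_rot: [0.0, 1.0, -0.023, 0.002]
contact_force: [-0.0, -0.2, -1.2]
opening: -0.003
finger_force: 0.0
```

Run:
```python
from h import *
b=snap('side','d2.png')
cv2.imwrite('pics/c4.png',cv2.resize(b[220:325,265:375,::-1],None,fx=5.5,fy=5.5,interpolation=cv2.INTER_CUBIC))
o=ctrl.get_obs();print(o['time'],o['position'],o['eef_rot'],o['opening'],o['q'])
```

```text
5.45 [467.26773015 -67.63073902 232.95077578] [ 4.85398377e-05  9.99742555e-01 -2.26857427e-02  4.23456296e-04] -0.004216420783906334 [-2.52468174e-01 -2.15964246e-01  1.85259906e+00  9.85870560e-05
  1.50411108e+00  1.36369701e+00]
```

View pics/c4.png

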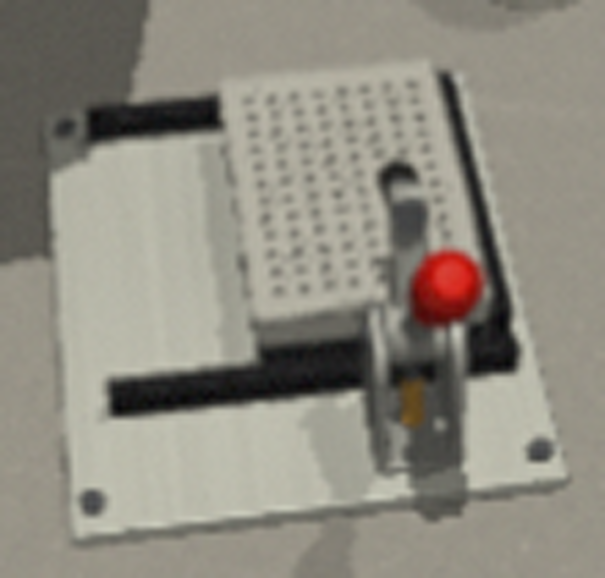

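move_arm:
  commands:
    - [136, -204, 0, 0, 0, 90, 255]
    - [136, -204, 0, 0, 0, 90, 255]
    - [136, -204, 0, 0, 0, 90, 255]
    - [136, -204, 0, 0, 0, 90, 255]
    - [136, -204, 0, 0, 0, 90, 255]
    - [136, -204, 0, 0, 0, 90, 255]
    - [136, -204, 0, 0, 0, 90, 255]
    - [136, -204, 0, 0, 0, 90, 255]
    - [136, -204, 0, 0, 0, 90, 255]
    - [136, -204, 0, 0, 0, 90, 255]
    - [136, -204, 0, 0, 0, 90, 255]
    - [136, -204, 0, 0, 0, 90, 255]
    - [136, -204, -43, 0, 0, 90, 255]
    - [136, -204, -86, 0, 0, 90, 255]
    - [136, -204, -86, 0, 0, 90, 255]
    - [136, -204, -86, 0, 0, 90, 255]
  newtons: 60

```text
time: 7.05
position: [602.0, -271.0, 145.7]
eef_rot: [-0.002, 0.723, 0.69, -0.001]
contact_force: [0.2, -0.5, -0.1]
opening: 0.004
finger_force: 0.0
```

Run:
```python
from h import *
b=snap('side','d3.png');a=snap('scene','s3.png')
D=lambda u,v:((u+.5)/5.5-.5+265,(v+.5)/5.5-.5+220)
P=[on('side',D(*p),39) for p in[(220,80),(258,320),(433,62)]]
y,t,r=fit([(-41,62),(-41,-62),(41,62)],P);c,s=np.cos(-.046),np.sin(-.046)
print(y,np.array([[c,s],[-s,c]])@(t-[562.4,-70.2]),r.tolist())
x=[b[180:340,250:450],a[150:310,320:520]]
cv2.imwrite('pics/c5.png',np.hstack([cv2.resize(i[:,:,::-1],(400,320),interpolation=cv2.INTER_CUBIC) for i in x]))
print(ctrl.get_obs()['q'])
```

```text
-0.04845361021196842 [41.03267002  1.24535993] [[-0.8, 1.0], [0.5, -0.2], [0.3, -0.8]]
[-5.00551782e-01  3.55538737e-01  1.40799928e+00  2.86947868e-07
  1.37493992e+00 -4.54356075e-01]
```

View pics/c5.png

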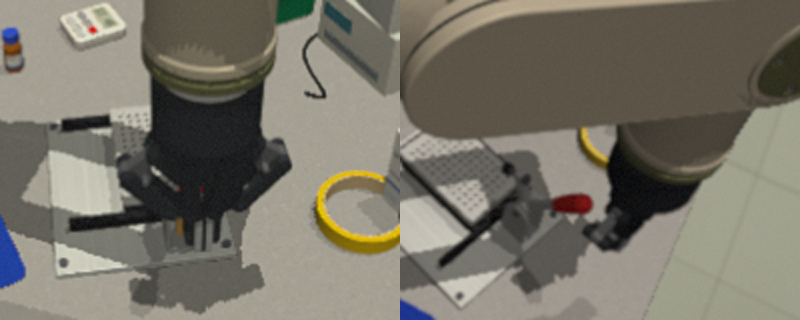

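The plate measures x = 41.0 mm, so it is home. The closed fingers stand outside the red grip, so I push over in +y.

move_arm:
  commands:
    - [1, 10, 0, 0, 0, 0, 255]
    - [1, 16, 0, 0, 0, 0, 255]
    - [1, 22, 0, 0, 0, 0, 255]
    - [1, 28, 0, 0, 0, 0, 255]
    - [2, 34, 0, 0, 0, 0, 255]
    - [2, 40, 0, 0, 0, 0, 255]
    - [2, 46, 0, 0, 0, 0, 255]
    - [2, 52, 0, 0, 0, 0, 255]
    - [3, 58, 0, 0, 0, 0, 255]
    - [3, 64, 0, 0, 0, 0, 255]

```text
time: 8.15
position: [606.5, -207.2, 147.7]
eef_rot: [0.0, 0.723, 0.691, 0.0]
contact_force: [0.6, -2.5, 2.0]
opening: 0.004
finger_force: 1.1
```

move_arm:
  commands:
    - [0, 6, 0, 0, 0, 0, 255]
    - [1, 12, 0, 0, 0, 0, 255]
    - [1, 18, 0, 0, 0, 0, 255]
    - [1, 23, 0, 0, 0, 0, 255]
    - [1, 27, 0, 0, 0, 0, 255]
    - [1, 30, 0, 0, 0, 0, 255]
    - [1, 30, 0, 0, 0, 0, 255]

```text
time: 8.85
position: [607.2, -177.1, 147.2]
eef_rot: [-0.0, 0.723, 0.691, -0.0]
contact_force: [0.1, -0.4, -0.2]
opening: 0.006
finger_force: 0.0
```

Contact is lost past the dead point, so the lever has probably snapped over. I back off to −y, rise, and look.

move_arm:
  commands:
    - [-1, -30, 0, 0, 0, 0, 255]
    - [-3, -80, 0, 0, 0, 0, 255]
    - [-3, -110, 0, 0, 0, 0, 255]
    - [-3, -110, 50, 0, 0, 0, 255]
    - [-3, -110, 100, 0, 0, 0, 255]
    - [-50, -135, 100, 0, 0, 0, 255]
    - [-100, -160, 100, 0, 0, 0, 255]
    - [-150, -180, 100, 0, 0, 0, 255]
    - [-200, -180, 100, 0, 0, 0, 255]
    - [-200, -180, 100, 0, 0, 0, 255]
    - [-200, -180, 100, 0, 0, 0, 255]
    - [-200, -180, 100, 0, 0, 0, 255]

```text
time: 10.05
position: [407.9, -357.8, 247.8]
eef_rot: [0.001, 0.723, 0.691, 0.0]
contact_force: [0.8, -0.5, 0.4]
opening: 0.0
finger_force: 0.0
```

Run:
```python
from h import *
b=snap('side','d4.png');a=snap('scene','s4.png')
x=[b[190:330,250:425],a[180:320,280:455]]
cv2.imwrite('pics/c6.png',np.hstack([cv2.resize(i[:,:,::-1],(400,320),interpolation=cv2.INTER_CUBIC) for i in x]))
c,s=np.cos(-.046),np.sin(-.046);R=np.array([[c,-s],[s,c]])
for n,im in(('side',b),('scene',a)):
    m=(im[:,:,0]>110)&(im[:,:,1]<50)&(im[:,:,2]<60);v,u=np.nonzero(m);k=(u>250)&(u<450)&(v>180)&(v<330);print(n,u[k].mean(),v[k].mean(),k.sum())
    for j in(1.12,1.22,1.30):
        l=j-.61;p=np.array([50,-95+88*np.sin(l)]);w=R@p+[562.4,-70.2];print(j,proj(n,[*w,62+88*np.cos(l)]))
```

```text
side 335.21311475409834 230.9877049180328 244
1.12 [[336.55593091 233.28124677]]
1.22 [[335.9232632  232.46208553]]
1.3 [[335.45674343 232.16226029]]
scene 370.3174603174603 220.38888888888889 126
1.12 [[373.4003567  221.28548142]]
1.22 [[370.61568536 220.26231117]]
1.3 [[368.51676484 219.69582106]]
```

View pics/c6.png

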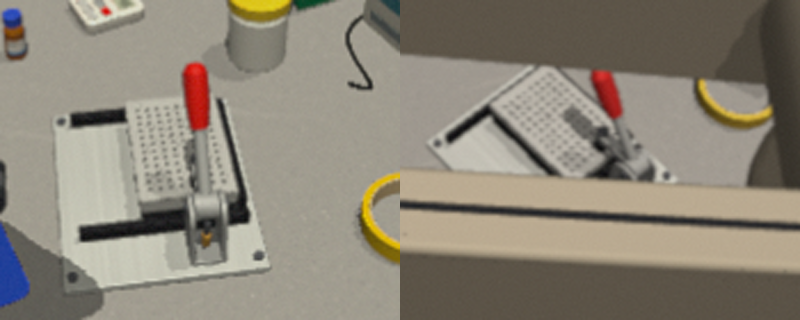

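The lever is shut at about 1.22 on the plate, the plate is home, and the robot is clear of everything.

```bash
python3 -c "
from rig import ctrl
print(ctrl.sign_off())"
```

```text
the job is handed in; nothing more can be done
None
```

The plate is home against the stop (about 41 mm in the images), the clamp is snapped shut on it at about 1.22 rad, the jar, vial and timer were not touched, and the job was handed in after about 10 s of robot time; the sign-off gave no verdict.

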